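Hang the sugar dipper on the pan rim, hook home under the spring clip

TASK

Pick up the steel measuring dipper standing on the bench and hang it by its own hook on the pan that has the spring clip: cup inside the pan, hook over the far wall's rim, with the hook's tongue pushed down behind the clip until the hook sits fully home on the rim. It is a tight push fit that the dipper's weight will not close: feel it down with a gentle push of about 18 to 20 N at the end, and never load the pan with more than 30 N (three kilos), sideways load and weight included. Let go, leaving the dipper upright and at rest, and do not disturb the other things on the bench.

Things in the scene. Friction and masses are not known exactly. Their poses are not given: they have to be found in the camera images.
- dipper_grip (a point): Grip point of the steel measuring dipper: centre of its straight flat bar handle, 10 mm thick (x) by 16 mm wide (y). It lies 148 mm above the cup's underside, 27 mm below the bar's top; the bar is bare from 38 mm below this point upwards. Axes: z up along the handle; x from the cup's axis through the handle to the hook side; the cup's axis is 30 mm to -x.
- dipper_hook (a point): Middle of the crown's underside in the hook on the handle's back (+x) face; same axes. 43 mm below and 8.5 mm to +x of the grip point. Crown 5 mm thick. A 16 mm wide tongue goes 32 mm down from it, 4 mm thick; its outer face is a wedge, thickening to 7.5 mm from 19 to 11 mm below the crown's underside. Slot between handle and tongue 7 mm, this point in its middle. The handle runs on 98 mm down; the cup reaches no further to +x than it.
- dipper: The whole dipper, standing upright on the bench on its cup (56 mm outside diameter, 50 mm tall, flat bottom); 175 mm tall, about 220 g. Origin at the centre of the cup's underside, axes as at the grip point.
- pan_seat (a point): Top of the rim of the pan's clip wall, mid-thickness, mid-length, where the hook must sit: dipper_hook then coincides with it (slot play 1.5 mm each way). x horizontal, square to the wall, out of the pan; y along the wall; z up. Push: starts 30 mm above home, up to 10 N, easing midway; the wedge takes 10 to 16 N over the last 6 mm; at home the resistance rises steeply, so 18 to 20 N is safely home.
- leaf (a joint): The clip: a 28 mm wide sprung leaf outside the wall, centred on the seat point; value: how far it is pushed out, 0 against the wall, 14 mm at most; spring 3.8 N plus 0.76 N per mm. It touches the wall from 12 to 32 mm below the rim; above that it flares outward by 25 degrees, to 11 mm off the wall at 12 mm above the rim. The tongue goes between leaf and wall.
- pan: Open rectangular stainless pan, fixed on the bench, 150 mm (x) by 170 mm (y), 135 mm tall, walls and floor 4 mm thick, empty. Origin at the centre of its underside; x points to the clip wall (the wall far from the robot), z up.
- spatula: Bystander, to be left alone: spatula with black handle lying on the bench, 240 mm long; origin at its underside (z up).
- jar: Bystander, to be left alone: small glass jar, 56 mm across, 85 mm tall; origin at its underside (z up).
- bowl: Bystander, to be left alone: steel bowl, 130 mm across, 55 mm tall; origin at its underside (z up).
- mug: Bystander, to be left alone: white mug, 76 mm across, 90 mm tall; origin at its underside (z up).
Not all that is in view belongs to the job. What is shaped like the dipper but blue or brown is not meant.

How it is judged:
On the way, in this order (a step that is already met when the one before it is completed fails the run):
1. the dipper is lifted well off the bench (height (world z) of dipper_hook above 0.16 m), for 0.1 s.
2. the hook is astride the clip wall's rim: tongue outside, handle inside, not yet home (x of dipper_hook in the frame of pan_seat between -0.005 and 0.005 m and y of dipper_hook in the frame of pan_seat between -0.01 and 0.01 m and z of dipper_hook in the frame of pan_seat between 0.0025 and 0.024 m), for 0.05 s.
At the end, for the whole second after the job is handed in: The dipper hangs released and still on the pan's far rim at the clip: hook crown within 1.5 mm of fully down on the rim, within 9 mm of the clip's middle along the rim and 4 mm across it, handle within 0.12 rad of vertical and hook square to the wall within 0.2 rad (x of dipper_hook in the frame of pan_seat between -0.004 and 0.004 m and y of dipper_hook in the frame of pan_seat between -0.009 and 0.009 m and z of dipper_hook in the frame of pan_seat between -0.003 and 0.0015 m and angle between dipper_grip's own z axis and vertical below 0.12 rad and angle between the x axis of dipper_hook and the x axis of pan_seat, either way round below 0.2 rad and linear speed of dipper below 0.01 m/s); the robot touches nothing.
It fails at once if the dipper and the pan (with its clip) press on one another with more than 30 N (contact force between dipper and pan above 30 N).
It fails at once if the robot presses on the pan with more than 30 N (contact force between any of the fingers, the arm and pan above 30 N).
It fails at once if a bystander is moved by more than 20 mm (distance of any of spatula, jar, bowl, mug from where it was at the start of the episode above 0.02 m).
It also fails if it takes over 67 s, if anything falls off the work surface, if the arm or the gripper's body presses on something with over 40 N, if the wrist force passes 120 N, or if a joint passes its speed limit or range.

ROBOT

A 6-joint arm with a two-finger parallel gripper is mounted at the origin on the work surface. World frame = base frame: x ahead of the robot, y to its left, z up, the work surface at z = 0. Lengths are in m, angles in rad, forces in N, time in s.
With the tool pointing down it reaches from about 0.3 to 0.875 m from the base axis. Payload 6.4 kg.
Tool frame: the origin (TCP) lies midway between the tips of the shut fingers; the grasp point (between the pads) lies 19 mm behind it; z points along the fingers, y is the line along which they close (so a half turn about z gives the same grasp; the last joint's range is limited). The gripper opens to 85 mm and grips with 20 to 120 N. Pads are 22 mm wide; open, the fingers measure 114 mm over their backs; the gripper's body (76 mm by 85 mm) begins 54 mm behind the grasp point. The pads swing forward as they close: fully open they stand 13 mm farther back than shut.
Start: joints at [1.045, 0.181, 1.607, -0, 1.354, -0.206], TCP at [0.181, 0.546, 0.207] pointing down, gripper open.
Joint ranges: [-2.99, 2.99], [-0.89, 2.07], [0.3, 2.58], [-1.14, 4.28], [0, 2.63], [-3.12, 3.12]. Speed limits (rad/s): [2.57, 2.57, 3.01, 3.14, 3.14, 3.14].

INTERFACE

Orientations are given as a unit quaternion [w, x, y, z].
In Python, from bench import sensors, vision, ctrl gives the robot as it stands.
- The arm moves only by the tool carry_out, never from a script. Its argument "deltas" is text: rows parted by semicolons, each of 7 numbers parted by spaces: the shift along the tool's x, y, z in mm, then the turn, a rotation vector about the tool's x, y, z in rad, then the closure, from 0 (fully open) to 1 (shut). In form: tx ty tz ax ay az claw; .... A call has 1 to 12 rows; each row is the pose to reach, as a shift and turn from the pose commanded when the call began, along the tool's axes at that moment; what a row does not reach only later rows make up. A row lasts 1/8 s, in which the tool goes at most 62.5 mm and 10.7 degrees, less where a joint would pass 70% of its speed; a pose out of reach is approached as far as the arm can. A call with a gripper value outside its range is refused whole. The fingers move at their own pace and stop on an object; the grip force is fixed at half the most. Time passes only in rows, so rows that repeat a pose let the fingers close. It gives the time, the measured TCP pose, the force, the opening and the grip force at its end, in the units of the state.
- sensors.get_obs(): the state, without advancing time (a new reading comes with each control period).
- vision.camera(name): name is "scene" or "top" or "wrist"; returns the picture (420x560x3 uint8, blue, green, red); there is no depth.
- vision.camera_model(name): a dict with "K" (3x3 intrinsics, pixels), "extrinsics" (4x4, takes a point from world to camera coordinates); the wrist camera has in their place "hand_eye" (4x4, takes a point from camera to tool coordinates, whose origin is the TCP and whose axes are the flange's). Camera axes: x right, y down, z forward; pixel columns grow to the right and rows downward; lengths in m; the calibration is good to about 2 mm. A picture is of the moment at which its call begins: read the wrist's pose just before it. camera_model takes no time and is no camera call.
- ctrl.hand_in(): hands the job in; it is judged then, once.
The state is a dict: "time_s": time; "q": joint angles; "dq": joint speeds; "joint_efforts": joint torques, N m; "eef_pos": TCP position; "eef_rot": TCP orientation; "wrist_force": force on the tool from outside, world axes, zero at the start; "torque": the same for the moment, N m; "opening": opening from 0.0 (shut) to 1.0 (fully open); "grasp_force": force on a finger pad.
Only numpy, scipy, OpenCV 4.12 (cv2) and the standard library are available. Lean on these libraries where they do the work, as an engineer would, in place of code of your own. Each camera call takes 0.05 s, during which the arm holds its last target. There are 200 camera calls.

## Working session

There is one attempt and no reset: what is moved stays moved. The work goes in short steps, Python scripts to look and compute and a tool call to move; the robot and the scene stay as the last step left them, time stands still between calls to the robot, and variables do not carry over. Pictures are saved under pics/ and viewed, at most 13 in all, crops included, and the job is handed in when it is done.

Besides the shell and the picture viewer there is one more tool, called after ">>>" as name(argument=value, ...) on one line, values as JSON. carry_out: Moves the arm, as the interface text tells. Its arguments: {"type":"object","properties":{"deltas":{"type":"string"}},"required":["deltas"]}

```bash
mkdir -p pics; python3 - <<'E'
from bench import sensors, vision, ctrl
import cv2,json,numpy as np
np.set_printoptions(precision=4,suppress=True)
o=sensors.get_obs();print(o)
for n in ("scene","top","wrist"):
    im=vision.camera(n);cv2.imwrite(f"pics/{n}0.png",im)
    m=vision.camera_model(n);print(n,{k:np.array(v) for k,v in m.items() if k!='x'})
E
```

```text
{'time_s': 0.0, 'q': array([ 1.0447,  0.1815,  1.608 ,  0.    ,  1.3538, -0.2063]), 'dq': array([-0.0017, -0.0003,  0.0001, -0.0038, -0.0017,  0.0004]), 'joint_efforts': array([  0.0005, -44.4861, -35.1344,   0.0001,   0.009 ,   0.    ]), 'eef_pos': array([0.1804, 0.5453, 0.2057]), 'eef_rot': array([-0.0003,  0.1592,  0.9873, -0.0008]), 'wrist_force': array([-0.941 , -0.3576,  0.2225]), 'torque': array([0.0141, 0.0033, 0.0303]), 'grasp_force': 0.0, 'opening': 0.999010562447409}
scene {'K': array([[408.3508,   0.    , 278.8385],
       [  0.    , 408.3508, 211.3327],
       [  0.    ,   0.    ,   1.    ]]), 'extrinsics': array([[-0.5668,  0.8239,  0.001 ,  0.2997],
       [ 0.5703,  0.3932, -0.7212, -0.2365],
       [-0.5946, -0.4082, -0.6927,  1.6382],
       [ 0.    ,  0.    ,  0.    ,  1.    ]])}
top {'K': array([[444.7571,   0.    , 283.0556],
       [  0.    , 444.7571, 216.5187],
       [  0.    ,   0.    ,   1.    ]]), 'extrinsics': array([[-0.004 , -0.9999, -0.0103,  0.0047],
       [-0.9885,  0.0055, -0.1512,  0.5307],
       [ 0.1513,  0.0095, -0.9884,  1.3385],
       [ 0.    ,  0.    ,  0.    ,  1.    ]])}
wrist {'K': array([[353.571 ,   0.    , 271.1947],
       [  0.    , 353.571 , 211.2832],
       [  0.    ,   0.    ,   1.    ]]), 'hand_eye': array([[-0.0007, -0.9452, -0.3266,  0.085 ],
       [ 1.    , -0.0011,  0.0009,  0.0011],
       [-0.0012, -0.3266,  0.9452, -0.1666],
       [ 0.    ,  0.    ,  0.    ,  1.    ]])}
```

View pics/scene0.png

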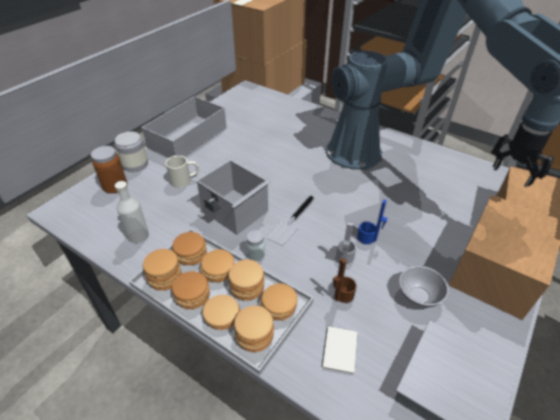

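View pics/top0.png

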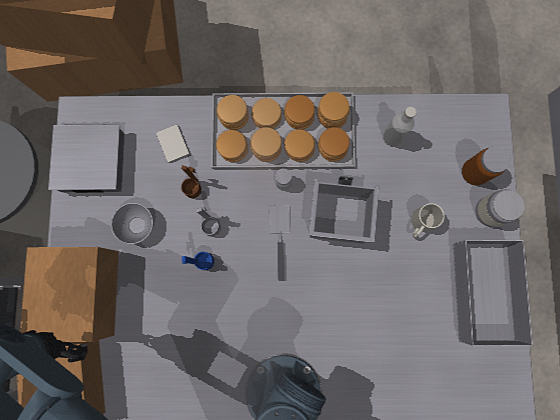

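```bash
cat > h.py <<'E'
from bench import sensors, vision, ctrl
import cv2,numpy as np
from scipy.spatial.transform import Rotation as R
np.set_printoptions(precision=4,suppress=True)
def model(n,o=None):
    m=vision.camera_model(n);K=np.array(m['K'])
    if n=='wrist':
        q=o['eef_rot'];T=np.eye(4);T[:3,:3]=R.from_quat(q,scalar_first=True).as_matrix();T[:3,3]=o['eef_pos']
        E=np.linalg.inv(T@np.array(m['hand_eye']))
    else: E=np.array(m['extrinsics'])
    return K,E
def proj(K,E,P):
    P=np.atleast_2d(P);c=P@E[:3,:3].T+E[:3,3];u=c@K.T;return u[:,:2]/u[:,2:]
def ray(K,E,uv,z):
    d=E[:3,:3].T@np.linalg.inv(K)@np.array([*uv,1.]);c=-E[:3,:3].T@E[:3,3];return c+d*(z-c[2])/d[2]
E
python3 - <<'E'
from h import *
s=cv2.imread('pics/scene0.png');t=cv2.imread('pics/top0.png')
r=lambda a:cv2.resize(a,(400,300),interpolation=cv2.INTER_CUBIC)
a=np.hstack([r(s[190:280,300:420]),r(s[150:240,180:300])]);b=np.hstack([r(t[180:255,160:260]),r(t[170:245,295:395])])
cv2.imwrite('pics/c1.png',np.vstack([a,b]))
K,E=model('top')
for uv,z in [((210,226),.05),((203,211),.175),((346,181),.135),((134,223),.0),((283,177),.085),((204,261),.05),((311,237),.135),((376,240),.135),((314,182),.135),((378,186),.135)]: print(uv,ray(K,E,uv,z))
E
```

```text
(210, 226) [0.501  0.2267 0.05  ]
(203, 211) [0.527  0.2253 0.175 ]
(346, 181) [ 0.62   -0.1828  0.135 ]
(134, 223) [0.5186 0.479  0.    ]
(283, 177) [0.6454 0.0014 0.085 ]
(204, 261) [0.3939 0.2427 0.05  ]
(311, 237) [ 0.4565 -0.0786  0.135 ]
(376, 240) [ 0.4469 -0.264   0.135 ]
(314, 182) [ 0.6176 -0.0895  0.135 ]
(378, 186) [ 0.6045 -0.2754  0.135 ]
```

View pics/c1.png

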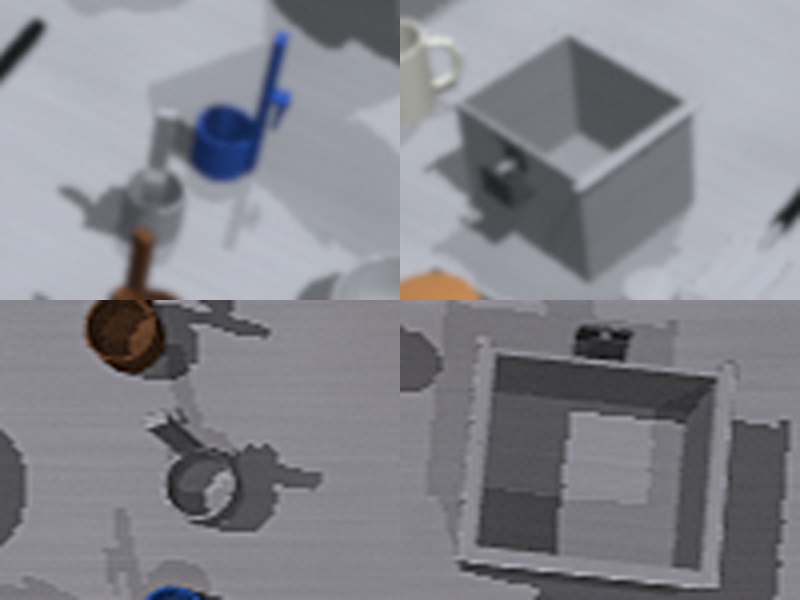

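>>> carry_out(deltas="0 0 -60 0 0 0 0; -50 -30 -110 0 0 0 0; -100 -65 -130 0 0 0 0; -150 -97 -130 0 0 0 0; -200 -130 -130 0 0 0 0; -250 -162 -130 0 0 0 0; -300 -195 -130 0 0 0 0; -349 -227 -130 0 0 0 0; -349 -227 -130 0 0 0 0; -349 -227 -130 0 0 0 0; -349 -227 -130 0 0 0 0")

```text
time_s: 1.52
eef_pos: [0.4399, 0.2218, 0.3366]
eef_rot: [-0.0, 0.158, 0.987, 0.0]
wrist_force: [-0.8, 1.0, -0.0]
opening: 0.997
grasp_force: 0.0
```

```bash
python3 - <<'E'
from h import *
import pickle
o=sensors.get_obs();im=vision.camera('wrist');cv2.imwrite('pics/w1.png',im);pickle.dump(o,open('w1.pkl','wb'))
print(o['time_s'],o['eef_pos'],o['eef_rot'],o['wrist_force'])
cv2.imwrite('pics/w1b.png',cv2.resize(im,(800,600),interpolation=cv2.INTER_CUBIC))
E
```

```text
1.525 [0.4399 0.2218 0.3366] [-0.0001  0.1582  0.9874  0.0001] [-0.8364  1.0458 -0.0032]
```

View pics/w1b.png

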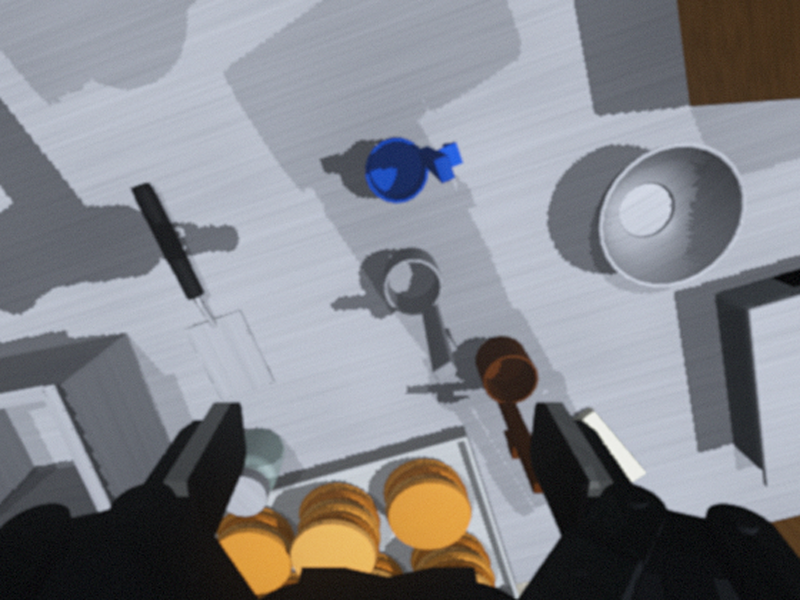

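```bash
cat >> h.py <<'E'
def dip(x,y,yaw):
    a=np.linspace(0,2*np.pi,60)
    L=[np.c_[28*np.cos(a),28*np.sin(a),0*a+50],np.c_[28*np.cos(a),28*np.sin(a),0*a]]
    bx=lambda x0,x1,y0,y1,z:np.array([[x0,y0,z],[x1,y0,z],[x1,y1,z],[x0,y1,z],[x0,y0,z]],float)
    L+=[bx(25,35,-8,8,175),bx(35,46,-8,8,110)]
    L+=[np.array([[25,s,175],[25,s,50]],float) for s in(-8,8)]+[np.array([[35,s,175],[35,s,110]],float) for s in(-8,8)]
    c,s=np.cos(yaw),np.sin(yaw);M=np.array([[c,-s,0],[s,c,0],[0,0,1]])
    return [l/1000@M.T+[x,y,0] for l in L]
def overlay(im,K,E,lines,u0,v0,w,h,sc,col=(0,0,255)):
    c=cv2.resize(im[v0:v0+h,u0:u0+w],None,fx=sc,fy=sc,interpolation=cv2.INTER_CUBIC);p=c.copy()
    for l in lines:
        q=(proj(K,E,l)-[u0,v0]+.5)*sc
        cv2.polylines(p,[np.int32(np.round(q))],False,col,1)
    return np.hstack([c,p])
E
python3 - <<'E'
from h import *
import pickle
o=pickle.load(open('w1.pkl','rb'));im=cv2.imread('pics/w1.png');K,E=model('wrist',o)
c=ray(K,E,(411/1.4286,286/1.4286),.05);t=ray(K,E,(441/1.4286,364/1.4286),.175);print(c,t,np.hypot(*(t-c)[:2]))
yaw=np.arctan2(*(t-c)[1::-1]);print(yaw)
L=dip(c[0],c[1],yaw)
a=overlay(im,K,E,L,245,165,90,110,4.4)
t=cv2.imread('pics/top0.png');K,E=model('top');b=overlay(t,K,E,L,180,190,60,60,2)
cv2.imwrite('pics/f1.png',a)
E
```

```text
[0.5003 0.2269 0.05  ] [0.5241 0.236  0.175 ] 0.025558372201619276
0.3658292246588962
```

View pics/f1.png

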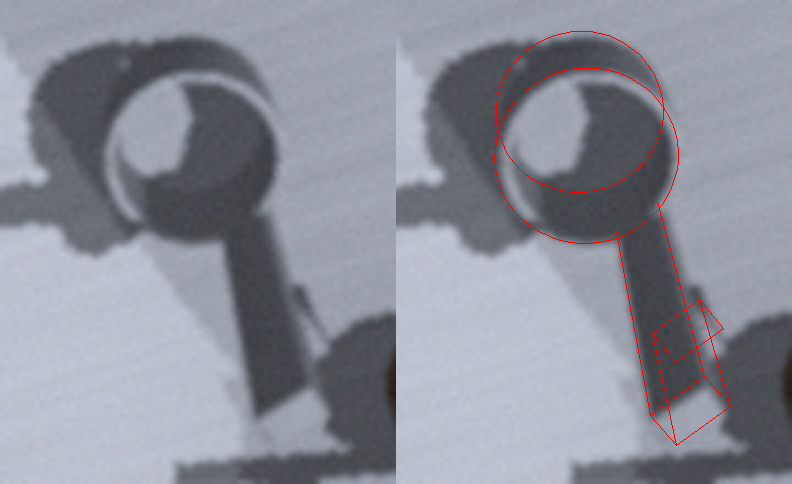

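>>> carry_out(deltas="-20 10 25 0 0 -0.15 0; -40 20 50 0 0 -0.3 0; -60 30 75 0 0 -0.45 0; -78 42 107 0 0 -0.62 0; -78 42 107 0 0 -0.62 0; -78 42 107 0 0 -0.62 0; -78 42 107 0 0 -0.62 0")

```text
time_s: 2.45
eef_pos: [0.5281, 0.2366, 0.2316]
eef_rot: [0.001, -0.149, 0.989, 0.0]
wrist_force: [0.2, 0.4, 1.3]
opening: 0.999
grasp_force: 0.0
```

```bash
python3 - <<'E'
from h import *
import pickle
o=sensors.get_obs();im=vision.camera('wrist');cv2.imwrite('pics/w2.png',im);pickle.dump(o,open('w2.pkl','wb'))
print(o['time_s'],o['eef_pos'],o['eef_rot'],o['wrist_force'],o['q'])
K,E=model('wrist',o)
L=dip(.5003,.2269,.366)
p=np.vstack([proj(K,E,l) for l in L]);print(p.min(0),p.max(0))
u,v=np.int32(p.min(0))-15;w,h=np.int32(p.max(0)-p.min(0))+30
u=max(u,0);v=max(v,0);w=min(w,560-u);h=min(h,420-v)
sc=min(400/w,600/h);print(u,v,w,h,sc)
cv2.imwrite('pics/f2.png',overlay(im,K,E,L,u,v,w,h,sc))
E
```

```text
2.45 [0.5281 0.2366 0.2316] [ 0.0015 -0.1492  0.9888  0.0001] [0.221  0.4096 1.3236] [ 0.2162  0.1664  1.5724 -0.      1.3999 -1.6541]
[240.0423 114.2553] [297.1367 229.0688]
225 99 87 144 4.166666666666667
```

View pics/f2.png

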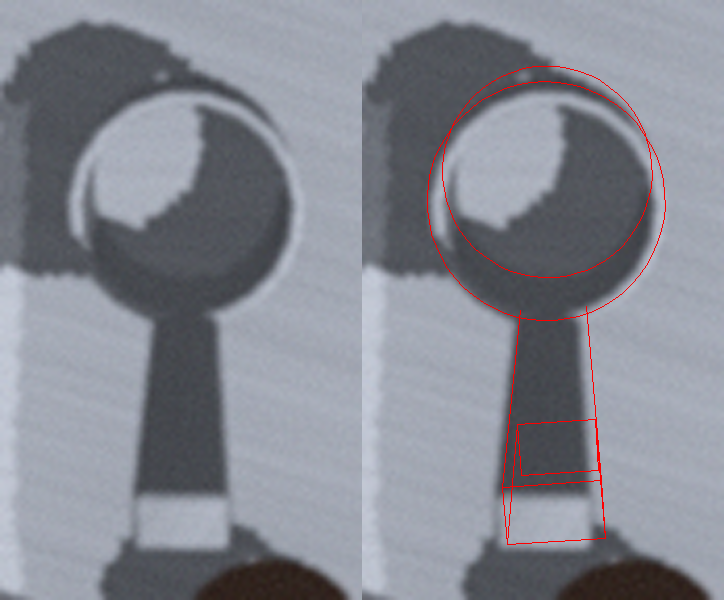

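```bash
python3 - <<'E'
from h import *
import pickle
o=pickle.load(open('w2.pkl','rb'));K,E=model('wrist',o);s=4.1667
g=lambda u,v:(u/s+224.5,v/s+98.5)
t=ray(K,E,g(183.5,521.5),.175);c=ray(K,E,g(184,206),.05)
f1=ray(K,E,g(137,495),.175);f2=ray(K,E,g(230,494),.175);b1=ray(K,E,g(137,549),.175);b2=ray(K,E,g(229,548),.175)
print(t,c,np.hypot(*(t-c)[:2]),np.arctan2(*(t-c)[1::-1]))
print('width',f2-f1,'depth',b1-f1,'yaw',np.arctan2(-(f2-f1)[0],(f2-f1)[1]))
Rm=R.from_quat(o['eef_rot'],scalar_first=True).as_matrix()
print('tool delta to bar top centre',Rm.T@(t-o['eef_pos']))
E
```

```text
[0.5302 0.2368 0.175 ] [0.5008 0.2271 0.05  ] 0.031005241913092 0.3181423429637419
width [-0.0046  0.0143  0.    ] depth [0.009  0.0027 0.    ] yaw 0.3099086397829
tool delta to bar top centre [-0.0019 -0.0004  0.0566]
```

>>> carry_out(deltas="-2 -0.4 30 0 0 -0.01 0; -2 -0.4 60 0 0 -0.01 0; -2 -0.4 85 0 0 -0.01 0; -2 -0.4 102 0 0 -0.01 0; -2 -0.4 102 0 0 -0.01 0; -2 -0.4 102 0 0 -0.01 0; -2 -0.4 102 0 0 -0.01 1; -2 -0.4 102 0 0 -0.01 1; -2 -0.4 102 0 0 -0.01 1; -2 -0.4 102 0 0 -0.01 1; -2 -0.4 102 0 0 -0.01 1; -2 -0.4 102 0 0 -0.01 1")

```text
time_s: 4.0
eef_pos: [0.5304, 0.2362, 0.1279]
eef_rot: [0.0, -0.154, 0.988, -0.0]
wrist_force: [1.1, 0.4, 2.5]
opening: 0.168
grasp_force: 58.9
```

>>> carry_out(deltas="0 0 -30 0 0 0 1; 0 0 -80 0 0 0 1; 0 0 -130 0 0 0 1; 0 -20 -180 0 0 0.03 1; 10 -60 -200 0 0 0.08 1; 20 -110 -200 0 0 0.16 1; 30 -160 -200 0 0 0.24 1; 40 -210 -200 0 0 0.32 1; 50 -260 -200 0 0 0.37 1; 61 -300 -200 0 0 0.37 1; 61 -323 -200 0 0 0.37 1; 61 -323 -200 0 0 0.37 1")

```text
time_s: 5.5
eef_pos: [0.5706, -0.0909, 0.3268]
eef_rot: [-0.001, 0.031, 1.0, 0.0]
wrist_force: [0.5, -0.1, -2.2]
opening: 0.169
grasp_force: 58.9
```

>>> carry_out(deltas="0 0 0 0 0 0 1; 0 0 0 0 0 0 1; 0 0 0 0 0 0 1; 0 0 0 0 0 0 1")

```text
time_s: 6.0
eef_pos: [0.5705, -0.0894, 0.3277]
eef_rot: [0.0, 0.029, 1.0, -0.0]
wrist_force: [0.6, 0.1, -1.6]
opening: 0.167
grasp_force: 58.9
```

```bash
python3 - <<'E'
from h import *
import pickle
o=sensors.get_obs();im=vision.camera('wrist');cv2.imwrite('pics/w3.png',im);pickle.dump(o,open('w3.pkl','wb'))
print(o['time_s'],o['eef_pos'],o['eef_rot'],o['wrist_force'],o['torque'])
cv2.imwrite('pics/w3b.png',cv2.resize(im,(800,600),interpolation=cv2.INTER_CUBIC))
E
```

```text
6.0 [ 0.5705 -0.0894  0.3277] [ 0.0001  0.0295  0.9996 -0.    ] [ 0.6151  0.1173 -1.589 ] [-0.049  -0.0965 -0.0298]
```

View pics/w3b.png

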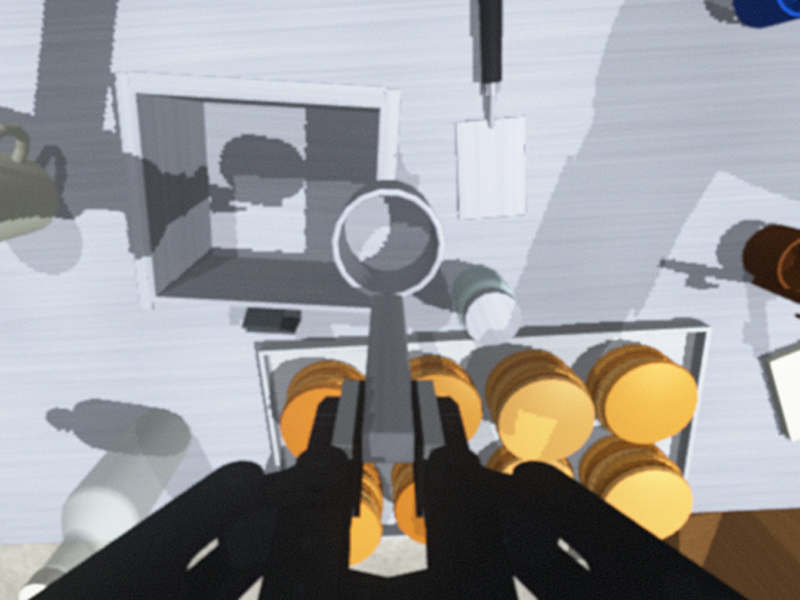

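```bash
cat >> h.py <<'E'
def pan(x,y,yaw):
    bx=lambda x0,x1,y0,y1,z:np.array([[x0,y0,z],[x1,y0,z],[x1,y1,z],[x0,y1,z],[x0,y0,z]],float)
    L=[bx(-75,75,-85,85,135),bx(-71,71,-81,81,135),np.array([[75,-14,123],[86,-14,147],[86,14,147],[75,14,123]],float),np.array([[71,0,135],[75,0,135]],float)]
    c,s=np.cos(yaw),np.sin(yaw);M=np.array([[c,-s,0],[s,c,0],[0,0,1]])
    return [l/1000@M.T+[x,y,0] for l in L]
E
python3 - <<'E'
from h import *
import pickle
from scipy.optimize import least_squares
o=pickle.load(open('w3.pkl','rb'));im=cv2.imread('pics/w3.png');K,E=model('wrist',o)
f=.7
obs=np.array([[115,72],[400,89],[150,308]])*f
def res(p): 
    l=pan(*p)[0]; return (proj(K,E,l[[0,3,2]])[[0,1]]-obs[:2]).ravel() if 0 else np.r_[(proj(K,E,l[0])-obs[0]).ravel(),(proj(K,E,l[3])-obs[1]).ravel(),(proj(K,E,l[1])-obs[2]).ravel()]
r=least_squares(res,[.54,-.18,-.06]);print(r.x,r.fun)
np.save('pan.npy',r.x)
P=pan(*r.x)
a=overlay(im,K,E,P,75,40,215,190,1.86)
b=overlay(im,K,E,P,95,190,120,45,3.33)
b=b[:, :a.shape[1]]
b=cv2.copyMakeBorder(b,0,0,0,a.shape[1]-b.shape[1],0)
cv2.imwrite('pics/f3.png',np.vstack([a,b]));print(a.shape,b.shape)
E
```

```text
[ 0.529  -0.1739 -0.1001] [ 7.945   4.3794 -9.2784  0.4725  1.4444 -8.2471]
(353, 800, 3) (150, 800, 3)
```

View pics/f3.png

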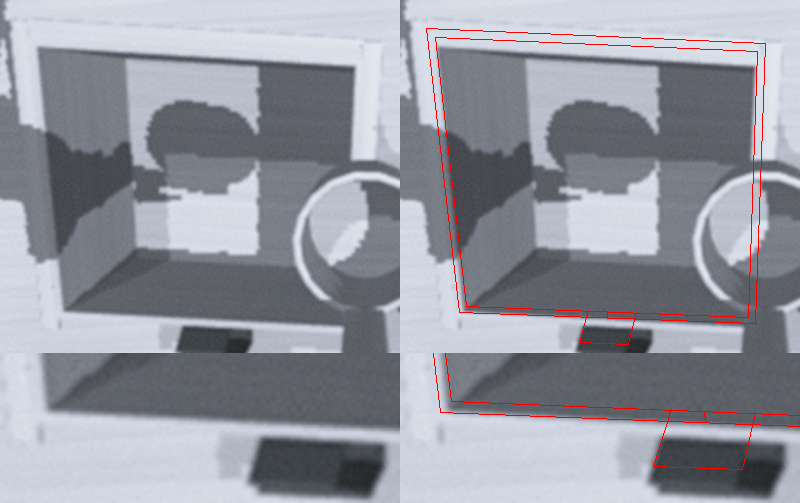

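```bash
python3 - <<'E'
from h import *
import pickle
from scipy.optimize import least_squares
o=pickle.load(open('w3.pkl','rb'));im=cv2.imread('pics/w3.png');K,E=model('wrist',o)
def res(p): 
    l=pan(*p)[1];q=proj(K,E,l)
    d=q[2]-q[1];n=np.array([-d[1],d[0]])/np.hypot(*d)
    return np.r_[q[0]-[95.2,64.5],q[3]-[265.7,75.3],q[1]-[107.3,207],n@(np.array([257.5,215.6])-q[1])]
r=least_squares(res,[.54,-.18,-.06]);print(r.x,r.fun)
np.save('pan.npy',r.x)
P=pan(*r.x);seat=P[3].mean(0);print('seat',seat)
a=overlay(im,K,E,P,75,40,215,190,1.86)
b=overlay(im,K,E,P,130,195,80,45,5)
cv2.imwrite('pics/f4.png',np.vstack([a,b]))
t=cv2.imread('pics/top0.png');K,E=model('top');print(proj(K,E,P[1]),proj(K,E,P[2]))
Rm=R.from_quat(o['eef_rot'],scalar_first=True).as_matrix();print(Rm, np.arctan2(-Rm[1,0],-Rm[0,0]))
yaw=r.x[2];g=seat-0.0085*np.array([np.cos(yaw),np.sin(yaw),0]);print('tcp target xy at seat',g)
print('tool shift',Rm.T@(g-o['eef_pos']))
E
```

```text
[ 0.5344 -0.1757 -0.1212] [-1.01   -0.4189  0.6762  0.1449  0.4035  0.2381 -0.2572]
seat [ 0.6069 -0.1845  0.135 ]
[[370.1348 237.5184]
 [374.4213 189.1968]
 [318.9374 182.9575]
 [313.7458 231.0053]
 [370.1348 237.5184]] [[350.9769 186.1771]
 [352.5042 180.6601]
 [342.8419 179.5772]
 [341.4787 185.1093]]
[[-0.9983  0.0589  0.0002]
 [ 0.0589  0.9983 -0.    ]
 [-0.0002 -0.     -1.    ]] -0.058953859071600216
tcp target xy at seat [ 0.5984 -0.1835  0.135 ]
tool shift [-0.0334 -0.0922  0.1927]
```

View pics/f4.png

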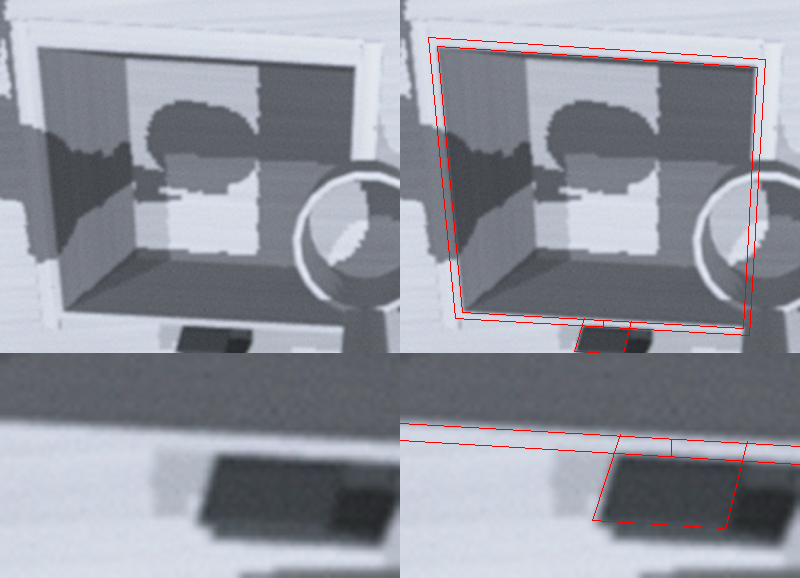

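>>> carry_out(deltas="-10 -45 0 0 0 0.03 1; -28 -90 0 0 0 0.06 1; -28 -90 0 0 0 0.06 1; -28 -90 30 0 0 0.06 1; -28 -90 60 0 0 0.06 1; -28 -90 90 0 0 0.06 1; -28 -90 110 0 0 0.06 1; -28 -90 125 0 0 0.06 1; -28 -90 131 0 0 0.06 1; -28 -90 131 0 0 0.06 1; -28 -90 131 0 0 0.06 1; -28 -90 131 0 0 0.06 1")

```text
time_s: 7.55
eef_pos: [0.5935, -0.1818, 0.1975]
eef_rot: [0.001, 0.06, 0.998, -0.0]
wrist_force: [0.0, -0.2, -1.3]
opening: 0.169
grasp_force: 59.0
```

```bash
python3 - <<'E'
from h import *
import pickle
o=sensors.get_obs();im=vision.camera('wrist');cv2.imwrite('pics/w4.png',im);pickle.dump(o,open('w4.pkl','wb'))
print(o['time_s'],o['eef_pos'],o['eef_rot'],o['wrist_force'],o['torque'])
c=im[60:420,120:440]
s=vision.camera('scene');cv2.imwrite('pics/s4.png',s)
a=cv2.resize(c,(533,600),interpolation=cv2.INTER_CUBIC);b=cv2.resize(s[140:245,185:278],(267,300),interpolation=cv2.INTER_CUBIC)
cv2.imwrite('pics/f5.png',np.hstack([a,cv2.copyMakeBorder(b,0,300,0,0,0)]))
E
```

```text
7.55 [ 0.5935 -0.1818  0.1975] [ 0.0007  0.0599  0.9982 -0.0003] [ 0.0104 -0.2149 -1.3034] [-0.0234 -0.0848  0.0018]
```

View pics/f5.png

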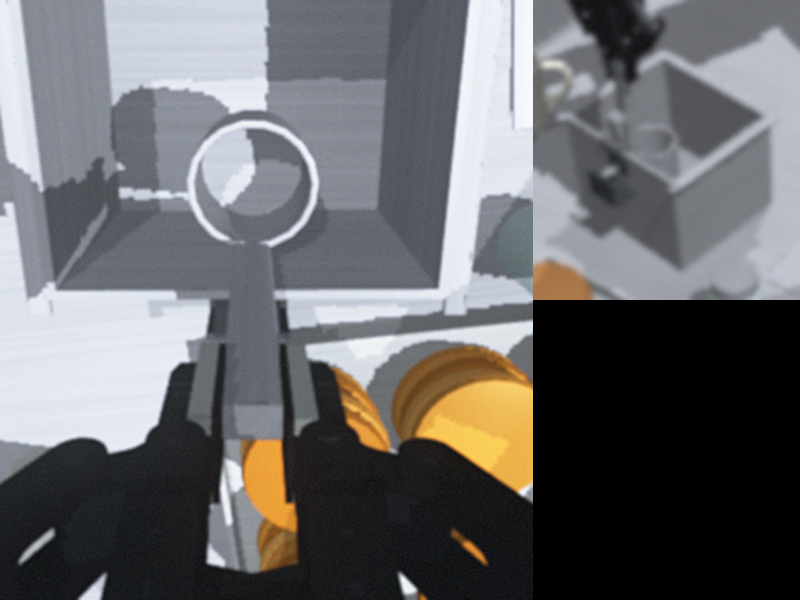

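>>> carry_out(deltas="-1 0 0 0 0 0 1; -2 0 0 0 0 0 1; -3 0 0 0 0 0 1; -4 0 0 0 0 0 1; -4 0 0 0 0 0 1; -4 0 0 0 0 0 1")

```text
time_s: 8.4
eef_pos: [0.597, -0.182, 0.1966]
eef_rot: [-0.0, 0.06, 0.998, 0.0]
wrist_force: [0.6, 1.0, -1.4]
opening: 0.171
grasp_force: 59.0
```

>>> carry_out(deltas="-0.5 0 0 0 0 0 1; -1 0 0 0 0 0 1; -1 0 0 0 0 0 1; -1 0 0 0 0 0 1")

```text
time_s: 8.9
eef_pos: [0.598, -0.1821, 0.1966]
eef_rot: [-0.0, 0.06, 0.998, -0.0]
wrist_force: [0.6, 0.7, -2.4]
opening: 0.168
grasp_force: 59.0
```

>>> carry_out(deltas="-0.5 0 0 0 0 0 1; -1 0 0 0 0 0 1; -1 0 0 0 0 0 1; -1 0 0 0 0 0 1")

```text
time_s: 9.4
eef_pos: [0.599, -0.1822, 0.1966]
eef_rot: [-0.0, 0.06, 0.998, -0.0]
wrist_force: [-0.1, 0.1, -1.5]
opening: 0.174
grasp_force: 59.0
```

>>> carry_out(deltas="-0.4 0 0 0 0 0 1; -0.8 0 0 0 0 0 1; -0.8 0 0 0 0 0 1; -0.8 0 0 0 0 0 1")

```text
time_s: 9.9
eef_pos: [0.5998, -0.1823, 0.1966]
eef_rot: [-0.0, 0.06, 0.998, 0.0]
wrist_force: [-0.8, 0.1, -2.2]
opening: 0.165
grasp_force: 59.0
```

>>> carry_out(deltas="-0.4 0 0 0 0 0 1; -0.8 0 0 0 0 0 1; -0.8 0 0 0 0 0 1; -0.8 0 0 0 0 0 1")

```text
time_s: 10.4
eef_pos: [0.6005, -0.1824, 0.1966]
eef_rot: [-0.0, 0.06, 0.998, 0.0]
wrist_force: [-1.4, -0.4, -0.5]
opening: 0.169
grasp_force: 59.1
```

>>> carry_out(deltas="-0.4 0 0 0 0 0 1; -0.8 0 0 0 0 0 1; -0.8 0 0 0 0 0 1; -0.8 0 0 0 0 0 1")

```text
time_s: 10.9
eef_pos: [0.6012, -0.1825, 0.1966]
eef_rot: [-0.0, 0.06, 0.998, 0.0]
wrist_force: [-3.1, 0.1, -0.1]
opening: 0.174
grasp_force: 59.2
```

>>> carry_out(deltas="1.5 0 0 0 0 0 1; 2.9 0 0 0 0 0 1; 2.9 0 0 0 0 0 1; 2.9 0 0 0 0 0 1")

```text
time_s: 11.4
eef_pos: [0.5988, -0.1822, 0.1967]
eef_rot: [0.0, 0.06, 0.998, -0.0]
wrist_force: [-0.2, -0.2, -1.4]
opening: 0.169
grasp_force: 59.0
```

```bash
python3 - <<'E'
from h import *
o=sensors.get_obs();print(o['time_s'],o['eef_pos'],o['eef_rot'],o['wrist_force'],o['torque'])
E
```

```text
11.4 [ 0.5988 -0.1822  0.1967] [ 0.0003  0.0599  0.9982 -0.0001] [-0.1755 -0.1814 -1.3906] [ 0.0032 -0.0743 -0.0105]
```

>>> carry_out(deltas="0 0 2 0 0 0 1; 0 0 4 0 0 0 1; 0 0 6 0 0 0 1; 0 0 8 0 0 0 1; 0 0 8 0 0 0 1; 0 0 8 0 0 0 1")

```text
time_s: 12.15
eef_pos: [0.5984, -0.1821, 0.1885]
eef_rot: [-0.0, 0.06, 0.998, 0.0]
wrist_force: [-0.8, 0.9, -2.4]
opening: 0.167
grasp_force: 59.0
```

>>> carry_out(deltas="0 0 1.5 0 0 0 1; 0 0 3 0 0 0 1; 0 0 3 0 0 0 1; 0 0 3 0 0 0 1")

```text
time_s: 12.65
eef_pos: [0.5983, -0.1822, 0.1858]
eef_rot: [-0.0, 0.06, 0.998, -0.0]
wrist_force: [-3.5, 0.7, 3.4]
opening: 0.168
grasp_force: 59.6
```

>>> carry_out(deltas="0 0 1 0 0 0 1; 0 0 2 0 0 0 1; 0 0 2 0 0 0 1; 0 0 2 0 0 0 1")

```text
time_s: 13.15
eef_pos: [0.5985, -0.1822, 0.1837]
eef_rot: [-0.0, 0.06, 0.998, -0.0]
wrist_force: [-4.1, 0.2, 4.4]
opening: 0.167
grasp_force: 59.8
```

>>> carry_out(deltas="0 0 1 0 0 0 1; 0 0 2 0 0 0 1; 0 0 3 0 0 0 1; 0 0 3 0 0 0 1; 0 0 3 0 0 0 1")

```text
time_s: 13.78
eef_pos: [0.5984, -0.1822, 0.1807]
eef_rot: [-0.0, 0.06, 0.998, -0.0]
wrist_force: [-5.2, 0.9, 4.9]
opening: 0.168
grasp_force: 59.9
```

>>> carry_out(deltas="0 0 1 0 0 0 1; 0 0 2 0 0 0 1; 0 0 3 0 0 0 1; 0 0 3 0 0 0 1; 0 0 3 0 0 0 1")

```text
time_s: 14.4
eef_pos: [0.5984, -0.1822, 0.1779]
eef_rot: [-0.0, 0.06, 0.998, -0.0]
wrist_force: [-5.5, 0.7, 6.5]
opening: 0.165
grasp_force: 60.1
```

>>> carry_out(deltas="0.7 0 1 0 0 0 1; 0.7 0 2 0 0 0 1; 0.7 0 3 0 0 0 1; 0.7 0 3 0 0 0 1; 0.7 0 3 0 0 0 1")

```text
time_s: 15.02
eef_pos: [0.5978, -0.1821, 0.1744]
eef_rot: [-0.0, 0.06, 0.998, -0.0]
wrist_force: [-3.9, 0.8, 1.9]
opening: 0.167
grasp_force: 59.6
```

>>> carry_out(deltas="0 0 1 0 0 0 1; 0 0 2 0 0 0 1; 0 0 3 0 0 0 1; 0 0 3 0 0 0 1; 0 0 3 0 0 0 1")

```text
time_s: 15.65
eef_pos: [0.5977, -0.182, 0.1714]
eef_rot: [-0.0, 0.06, 0.998, 0.0]
wrist_force: [-4.7, 0.4, 1.9]
opening: 0.17
grasp_force: 59.6
```

>>> carry_out(deltas="0 0 1 0 0 0 1; 0 0 2 0 0 0 1; 0 0 3 0 0 0 1; 0 0 3 0 0 0 1; 0 0 3 0 0 0 1")

```text
time_s: 16.27
eef_pos: [0.5978, -0.1821, 0.1685]
eef_rot: [-0.0, 0.06, 0.998, 0.0]
wrist_force: [-4.4, -0.0, 2.6]
opening: 0.169
grasp_force: 59.7
```

>>> carry_out(deltas="0.7 0 1 0 0 0 1; 0.7 0 2 0 0 0 1; 0.7 0 2 0 0 0 1; 0.7 0 2 0 0 0 1")

```text
time_s: 16.77
eef_pos: [0.5973, -0.1821, 0.1667]
eef_rot: [0.0, 0.06, 0.998, -0.0]
wrist_force: [-3.7, 0.4, 4.3]
opening: 0.17
grasp_force: 59.8
```

>>> carry_out(deltas="0 0 1 0 0 0 1; 0 0 2 0 0 0 1; 0 0 2 0 0 0 1; 0 0 2 0 0 0 1")

```text
time_s: 17.27
eef_pos: [0.5972, -0.1821, 0.1647]
eef_rot: [0.0, 0.06, 0.998, -0.0]
wrist_force: [-3.5, 0.8, 4.4]
opening: 0.169
grasp_force: 60.0
```

>>> carry_out(deltas="0 0 1 0 0 0 1; 0 0 1.5 0 0 0 1; 0 0 1.5 0 0 0 1; 0 0 1.5 0 0 0 1")

```text
time_s: 17.77
eef_pos: [0.5973, -0.1821, 0.1638]
eef_rot: [0.0, 0.06, 0.998, -0.0]
wrist_force: [-4.7, 0.2, 8.3]
opening: 0.173
grasp_force: 60.3
```

Wedge phase is starting (10 N including the dipper's weight). Now finer steps.

>>> carry_out(deltas="0 0 0.7 0 0 0 1; 0 0 1.2 0 0 0 1; 0 0 1.2 0 0 0 1; 0 0 1.2 0 0 0 1")

```text
time_s: 18.27
eef_pos: [0.5973, -0.1822, 0.1628]
eef_rot: [0.0, 0.06, 0.998, -0.0]
wrist_force: [-5.1, 0.7, 8.6]
opening: 0.173
grasp_force: 60.4
```

>>> carry_out(deltas="0 0 0.7 0 0 0 1; 0 0 1.2 0 0 0 1; 0 0 1.2 0 0 0 1; 0 0 1.2 0 0 0 1")

```text
time_s: 18.77
eef_pos: [0.5973, -0.1822, 0.1616]
eef_rot: [0.0, 0.06, 0.998, -0.0]
wrist_force: [-4.7, 1.9, 9.3]
opening: 0.17
grasp_force: 60.4
```

>>> carry_out(deltas="0 0 0.5 0 0 0 1; 0 0 1 0 0 0 1; 0 0 1 0 0 0 1; 0 0 1 0 0 0 1")

```text
time_s: 19.27
eef_pos: [0.5973, -0.1822, 0.1607]
eef_rot: [0.0, 0.06, 0.998, -0.0]
wrist_force: [-5.5, 0.8, 11.0]
opening: 0.171
grasp_force: 60.4
```

>>> carry_out(deltas="0 0 0.5 0 0 0 1; 0 0 1 0 0 0 1; 0 0 1 0 0 0 1; 0 0 1 0 0 0 1")

```text
time_s: 19.77
eef_pos: [0.5973, -0.1822, 0.1598]
eef_rot: [0.0, 0.06, 0.998, -0.0]
wrist_force: [-4.4, 0.9, 10.2]
opening: 0.172
grasp_force: 60.5
```

>>> carry_out(deltas="0 0 0.5 0 0 0 1; 0 0 0.8 0 0 0 1; 0 0 0.8 0 0 0 1; 0 0 0.8 0 0 0 1")

```text
time_s: 20.27
eef_pos: [0.5973, -0.1823, 0.1592]
eef_rot: [0.0, 0.06, 0.998, -0.0]
wrist_force: [-6.3, 1.7, 11.9]
opening: 0.169
grasp_force: 60.7
```

>>> carry_out(deltas="0 0 0.4 0 0 0 1; 0 0 0.4 0 0 0 1; 0 0 0.4 0 0 0 1")

```text
time_s: 20.65
eef_pos: [0.5973, -0.1823, 0.1588]
eef_rot: [0.0, 0.06, 0.998, -0.0]
wrist_force: [-5.8, 0.4, 11.5]
opening: 0.173
grasp_force: 60.7
```

>>> carry_out(deltas="0 0 0.4 0 0 0 1; 0 0 0.7 0 0 0 1; 0 0 0.7 0 0 0 1; 0 0 0.7 0 0 0 1")

```text
time_s: 21.15
eef_pos: [0.5974, -0.1823, 0.1584]
eef_rot: [0.0, 0.06, 0.998, -0.0]
wrist_force: [-7.0, 1.5, 12.7]
opening: 0.167
grasp_force: 60.8
```

>>> carry_out(deltas="0 0 0.5 0 0 0 1; 0 0 0.5 0 0 0 1; 0 0 0.5 0 0 0 1")

```text
time_s: 21.52
eef_pos: [0.5974, -0.1824, 0.1579]
eef_rot: [0.0, 0.06, 0.998, -0.0]
wrist_force: [-6.6, 0.6, 12.0]
opening: 0.17
grasp_force: 60.8
```

>>> carry_out(deltas="0 0 0.4 0 0 0 1; 0 0 0.4 0 0 0 1; 0 0 0.4 0 0 0 1")

```text
time_s: 21.9
eef_pos: [0.5975, -0.1824, 0.1578]
eef_rot: [0.001, 0.06, 0.998, -0.0]
wrist_force: [-7.1, 1.6, 14.0]
opening: 0.168
grasp_force: 61.0
```

>>> carry_out(deltas="0.7 0 0.2 0 0 0 1; 0.7 0 0.4 0 0 0 1; 0.7 0 0.4 0 0 0 1; 0.7 0 0.4 0 0 0 1")

```text
time_s: 22.4
eef_pos: [0.5973, -0.1824, 0.1577]
eef_rot: [0.001, 0.06, 0.998, -0.001]
wrist_force: [-5.9, 1.5, 14.5]
opening: 0.163
grasp_force: 61.0
```

>>> carry_out(deltas="0 0 0.4 0 0 0 1; 0 0 0.4 0 0 0 1; 0 0 0.4 0 0 0 1")

```text
time_s: 22.78
eef_pos: [0.5973, -0.1824, 0.1577]
eef_rot: [0.001, 0.06, 0.998, -0.001]
wrist_force: [-7.7, 1.5, 16.3]
opening: 0.171
grasp_force: 61.3
```

>>> carry_out(deltas="0 0 0.3 0 0 0 1; 0 0 0.3 0 0 0 1; 0 0 0.3 0 0 0 1")

```text
time_s: 23.15
eef_pos: [0.5974, -0.1824, 0.1577]
eef_rot: [0.001, 0.06, 0.998, -0.001]
wrist_force: [-7.1, 1.7, 17.5]
opening: 0.168
grasp_force: 61.4
```

```bash
python3 - <<'E'
from h import *
for i in range(3):
    o=sensors.get_obs();print(o['time_s'],o['eef_pos'],o['wrist_force'],o['torque']);vision.camera('wrist')
E
```

```text
23.15 [ 0.5974 -0.1824  0.1577] [-7.0509  1.7453 17.504 ] [0.3752 1.3722 0.0502]
23.2 [ 0.5974 -0.1824  0.1577] [-7.4779  1.729  17.4637] [0.3653 1.296  0.0828]
23.25 [ 0.5974 -0.1824  0.1577] [-6.5659  1.7876 17.0443] [0.3985 1.2632 0.0381]
```

>>> carry_out(deltas="0.7 0 -1.5 0 0 0 1; 1.5 0 -3 0 0 0 1; 1.5 0 -3 0 0 0 1; 1.5 0 -3 0 0 0 1")

```text
time_s: 23.8
eef_pos: [0.5957, -0.1821, 0.1576]
eef_rot: [0.001, 0.06, 0.998, -0.0]
wrist_force: [4.1, -2.7, -2.7]
opening: 0.172
grasp_force: 59.0
```

>>> carry_out(deltas="-0.6 0 0.5 0 0 0 1; -0.6 0 0.5 0 0 0 0.7; -0.6 0 0.5 0 0 0 0.4; -0.6 0 0.5 0 0 0 0; -0.6 0 0.5 0 0 0 0; -0.6 0 0.5 0 0 0 0; -0.6 0 0.5 0 0 0 0; -0.6 0 0.5 0 0 0 0; -0.6 0 0.5 0 0 0 0")

```text
time_s: 24.92
eef_pos: [0.5955, -0.1818, 0.1573]
eef_rot: [-0.0, 0.06, 0.998, -0.0]
wrist_force: [-0.4, -0.9, 0.1]
opening: 0.999
grasp_force: 0.0
```

>>> carry_out(deltas="0 0 -15 0 0 0 0; 0 0 -40 0 0 0 0; 0 0 -80 0 0 0 0; 0 0 -120 0 0 0 0; 0 0 -120 0 0 0 0; 0 0 -120 0 0 0 0; 0 0 -120 0 0 0 0")

```text
time_s: 25.8
eef_pos: [0.5948, -0.1815, 0.2759]
eef_rot: [-0.001, 0.06, 0.998, 0.001]
wrist_force: [0.2, -0.2, -1.4]
opening: 0.995
grasp_force: 0.0
```

```bash
python3 - <<'E'
from h import *
o=sensors.get_obs();im=vision.camera('wrist');s=vision.camera('scene');print(o['time_s'],o['eef_pos'],o['wrist_force'])
K,E=model('wrist',o);x,y,w=np.load('pan.npy');w=-.12
P=pan(x,y,w);st=P[3].mean(0);st[1]+=.0015;d=st-.0385*np.array([np.cos(w),np.sin(w),0])
L=[l+[0,0,.135-.105] for l in dip(d[0],d[1],w)]
a=overlay(im,K,E,L,190,90,160,240,2.5)[:600]
cv2.imwrite('pics/f6.png',a)
E
```

```text
25.8 [ 0.5948 -0.1815  0.2759] [ 0.2175 -0.2267 -1.3629]
```

View pics/f6.png

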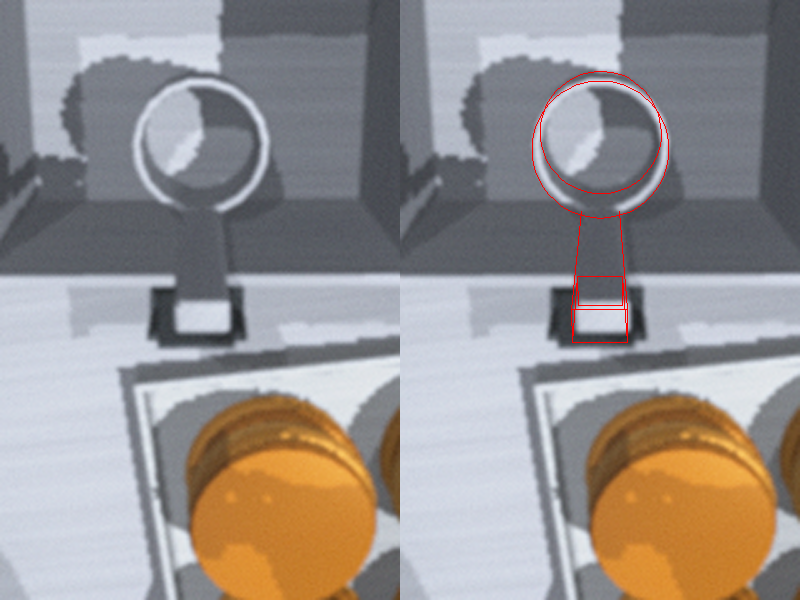

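```bash
python3 -c "
from bench import ctrl
print(ctrl.hand_in())"
```

```text
the job is handed in; nothing more can be done
None
```

The dipper hangs on the pan's clip wall: I pushed it to a hard stop at about 19 N, let go, saw it hanging straight and centred behind the clip in the last picture, and handed the job in at about 26 s (the hand-in gave no verdict).

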